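# Find the rocking lid of the paint caddy and push it open

## Robot

A 7-joint arm with a two-finger parallel gripper is mounted at the origin on the work surface. World frame = base frame: x ahead of the robot, y to its left, z up, the work surface at z = 0. Lengths are in m, angles in rad, forces in N, time in s.
With the tool pointing down it reaches from about 0.425 to 0.925 m from the base axis. Payload 6.8 kg.
Tool frame: the origin (TCP) lies midway between the tips of the shut fingers; the grasp point (between the pads) lies 19 mm behind it; z points along the fingers, y is the line along which they close (so a half turn about z gives the same grasp; the last joint's range is limited). The gripper opens to 85 mm and grips with 20 to 120 N. Pads are 22 mm wide; open, the fingers measure 114 mm over their backs; the gripper's body (76 mm by 85 mm) begins 54 mm behind the grasp point. The pads swing forward as they close: fully open they stand 13 mm farther back than shut.
Start: joints at [-1.31, 0.477, 0.022, 1.555, -0.011, 1.109, -0.083], TCP at [0.243, 0.63, 0.231] pointing down, gripper open.
Joint ranges: [-2.96, 2.96], [-0.34, 2.1], [-1.41, 1.46], [0.24, 2.44], [-1.37, 4.51], [0.17, 1.92], [-2.96, 2.96]. Speed limits (rad/s): [2.39, 2.39, 3.14, 3.14, 3.14, 3.14, 3.14].

## Interface

Orientations are given as a unit quaternion [w, x, y, z].
In Python, from station import bot gives the robot as it stands.
- The arm moves only by the tool jog_arm, never from a script. Its argument "rows" is a list of rows, each an object of numbers: "fingers": the finger opening in mm, from 0 to 85.4; "x", "y", "z": the shift along the tool's x, y, z in mm; "ax", "ay", "az": the turn, a rotation vector about the tool's x, y, z in degrees. A call has exactly 8 rows; each row shifts and turns the commanded pose from where the row before left it, along the tool's axes as they then stand; what a row does not reach is not made up. A row lasts 1/10 s, in which the tool goes at most 50 mm and 8.59 degrees, less where a joint would pass 70% of its speed; a pose out of reach is approached as far as the arm can. A call with a gripper value outside its range is refused whole. The fingers move at their own pace and stop on an object; "force" is the grip in N (left out, the last holds). Time passes only in rows, so rows that do not move let the fingers close, or fill a call up. It gives the time, the measured TCP pose, the force, the opening and the grip force at its end, in the units of the state.
- bot.get_obs(): the state, without advancing time (a new reading comes with each control period).
- bot.read_camera(name): name is "scene" or "top"; returns a dict with "pixels" (400x640x3 uint8, red, green, blue), "vertical_fov" (degrees; the focal length in pixels is half the picture's height over the tangent of half this angle, whatever the lens; pixels are square), "cx", "cy" (the principal point, pixels), "dist_coeffs" ([k1, k2, p1, p2, k3] as OpenCV has them; the pictures are not rectified), "world_from_camera" (4x4, takes a point from camera to world coordinates). Camera axes: x right, y down, z forward; pixel columns grow to the right and rows downward; lengths in m; the calibration is good to about 2 mm. A picture is of the moment at which its call begins. There is no depth.
- bot.hand_in(): hands the job in; it is judged then, once.
The state is a dict: "t": time; "q": joint angles; "joint_vel": joint speeds; "joint_torque": joint torques, N m; "eef_pos": TCP position; "tool_rot": TCP orientation; "contact_force": force on the tool from outside, world axes, zero at the start; "torque": the same for the moment, N m; "gripper_width": opening from 0.0 (shut) to 1.0 (fully open); "grasp_force": force on a finger pad.
Only numpy, scipy, OpenCV 4.12 (cv2) and the standard library are available. Lean on these libraries where they do the work, as an engineer would, in place of code of your own. Each camera call takes 0.05 s, during which the arm holds its last target. There are 200 camera calls.

## Task

Three compartments of the grey paint caddy are packed full and their yellow lids cannot tip; the fourth is empty. With the fingertips, gently press the black dots on the lids until you find the lid that rocks, then push its near end down until it hangs steeply in its compartment, most of the way to its stop, and leave it open. Do not press hard on a lid that will not give, and do not pick up, shift or knock over the paints, pumpkin, bottle, cup or brush.

Things in the scene. Friction and masses are not known exactly. Their poses are not given: they have to be found in the camera images.
- caddy: Grey caddy fixed to the table. Origin on the table (z=0) below the middle of the lids' pivot line; x to the far side, y left along the row, z up. Spans x -75..110, y -183..183 mm. Compartments at y = 135, 45, -45, -135 mm (lid_1..lid_4), 84 mm wide, x -69..24 mm, floor 8 mm and rims 95 mm above the table. Behind them a ledge, x 30..110 mm, 45 mm high, with paint bottles.
- lid_1 (a joint): Angle of yellow swing lid 1, rad: 0 closed, level and flush with the rims; grows as its near end sinks into the compartment and its far end rises; stop at 1.4. The plate is 87 (x) by 80 (y) by 5 mm, pivoting on a line along caddy y, 92 mm above the table at caddy x = 0; it reaches 66 mm to the near (robot) side, 21 mm to the far side.
- lid_1_mark (a point): Centre of the black dot (20 mm across) on the top face of lid 1, 48 mm to the near side of the pivot line, 94.5 mm above the table when closed: the place to press. It moves with the lid.
- lid_2 (a joint): Angle of yellow swing lid 2, rad: 0 closed, level and flush with the rims; grows as its near end sinks into the compartment and its far end rises; stop at 1.4. Same plate as lid_1. Any of the four may be the free one; they look the same.
- lid_2_mark (a point): Centre of the black dot (20 mm across) on the top face of lid 2, 48 mm to the near side of the pivot line, 94.5 mm above the table when closed: the place to press. It moves with the lid.
- lid_3 (a joint): Angle of yellow swing lid 3, rad: 0 closed, level and flush with the rims; grows as its near end sinks into the compartment and its far end rises; stop at 1.4. Same plate as lid_1. The free lid moves with about 1.5 N on its dot and stays where it is left.
- lid_3_mark (a point): Centre of the black dot (20 mm across) on the top face of lid 3, 48 mm to the near side of the pivot line, 94.5 mm above the table when closed: the place to press. It moves with the lid.
- lid_4 (a joint): Angle of yellow swing lid 4, rad: 0 closed, level and flush with the rims; grows as its near end sinks into the compartment and its far end rises; stop at 1.4. Same plate as lid_1. A lid over a full compartment gives a few mm, springily (under 0.1 rad at 20 N), then stops.
- lid_4_mark (a point): Centre of the black dot (20 mm across) on the top face of lid 4, 48 mm to the near side of the pivot line, 94.5 mm above the table when closed: the place to press. It moves with the lid.
- paint_a_mid (a point): Centre (half-way up) of the small red paint bottle, 36 mm across, 80 mm tall, standing on the caddy's rear ledge. To be left alone.
- paint_b_mid (a point): Centre (half-way up) of the small blue paint bottle, same size, on the ledge. To be left alone.
- paint_c_mid (a point): Centre (half-way up) of the small green paint bottle, same size, on the ledge. To be left alone.
- pumpkin_mid (a point): Centre (half-way up) of the orange toy pumpkin, 112 mm across, 86 mm tall, on the table to the right. To be left alone.
- water_mid (a point): Centre (half-way up) of the water bottle, 64 mm across, 190 mm tall, on the table to the left. To be left alone.
- cup_mid (a point): Centre (half-way up) of the white plastic cup, 76 mm across, 85 mm tall, on the table to the left. To be left alone.
- brush_mid (a point): Centre (half-way up) of the paint brush lying flat, 255 mm long, 10 mm thick, on the table to the right. To be left alone.

How it is judged:
At the end, for the whole second after the job is handed in: Exactly one lid is open by more than 0.95 rad (54 degrees; the stop is at 1.4) and at rest, the other three are below 0.2 rad, and every bystander is within 30 mm of where it stood (((value of joint lid_1 above 0.95 rad and velocity of joint lid_1 between -0.05 and 0.05 rad/s and value of joint each of lid_2, lid_3, lid_4 below 0.2 rad) or (value of joint lid_2 above 0.95 rad and velocity of joint lid_2 between -0.05 and 0.05 rad/s and value of joint each of lid_1, lid_3, lid_4 below 0.2 rad) or (value of joint lid_3 above 0.95 rad and velocity of joint lid_3 between -0.05 and 0.05 rad/s and value of joint each of lid_1, lid_2, lid_4 below 0.2 rad) or (value of joint lid_4 above 0.95 rad and velocity of joint lid_4 between -0.05 and 0.05 rad/s and value of joint each of lid_1, lid_2, lid_3 below 0.2 rad)) and distance of each of paint_a_mid, paint_b_mid, paint_c_mid, pumpkin_mid, water_mid, cup_mid, brush_mid from where it was at the start of the episode below 0.03 m); the robot touches nothing.
It fails at once if the caddy or a lid is pressed with more than 40 N (contact force between caddy and the fingers above 40 N or contact force between caddy and the arm above 40 N).
It fails at once if a bystander is picked up, knocked over or shifted by more than 30 mm (distance of any of paint_a_mid, paint_b_mid, paint_c_mid, pumpkin_mid, water_mid, cup_mid, brush_mid from where it was at the start of the episode above 0.03 m).
It also fails if it takes over 45 s, if anything falls off the work surface, if the arm or the gripper's body presses on something with over 40 N, if the wrist force passes 120 N, or if a joint passes its speed limit or range.

## Working session

There is one attempt and no reset: what is moved stays moved. The work goes in short steps, Python scripts to look and compute and a tool call to move; the robot and the scene stay as the last step left them, time stands still between calls to the robot, and variables do not carry over. Pictures are saved under pics/ and viewed, at most 10 in all, crops included, and the job is handed in when it is done.

Besides the shell and the picture viewer there is one more tool, called after "Request:" as name([rows], argument=value, ...), one row to a line, values as JSON. jog_arm: Moves the arm, as the interface text tells. Its arguments: {"type":"object","properties":{"rows":{"type":"array","items":{"type":"object","properties":{"fingers":{"type":"number"},"x":{"type":"number"},"y":{"type":"number"},"z":{"type":"number"},"ax":{"type":"number"},"ay":{"type":"number"},"az":{"type":"number"}}}},"force":{"type":"number"}},"required":["rows"]}

```bash
mkdir -p pics; ls
python3 - <<'E'
from station import bot
import cv2
for n in("scene","top"):
    c=bot.read_camera(n); cv2.imwrite(f"pics/{n}0.png",c["pixels"][:,:,::-1]); print(n,c["vertical_fov"],c["cx"],c["cy"],c["dist_coeffs"],c["world_from_camera"])
print(bot.get_obs())
E
```

```text
pics
scene 46.953477734080714 318.62946659122946 203.46913655260178 [-0.06970987  0.          0.          0.          0.        ] [[ 0.2749635   0.55445061 -0.78548048  1.60638884]
 [ 0.96142298 -0.15192768  0.22931166 -0.32656017]
 [ 0.00780576 -0.81823132 -0.57483613  0.89471708]
 [ 0.          0.          0.          1.        ]]
top 54.25616596052376 318.205592286287 210.6181838604579 [-0.07182187  0.          0.          0.          0.        ] [[ 2.15402538e-03 -9.88807610e-01  1.49180663e-01  3.08196446e-01]
 [-9.99850905e-01  4.26265974e-04  1.72622860e-02 -8.14965901e-03]
 [-1.71326704e-02 -1.49195604e-01 -9.88659266e-01  1.40128638e+00]
 [ 0.00000000e+00  0.00000000e+00  0.00000000e+00  1.00000000e+00]]
{'t': 0.1, 'q': array([-1.31006839,  0.47772594,  0.02234601,  1.55631562, -0.01149877,
        1.10933424, -0.08309963]), 'joint_vel': array([-0.00168239, -0.0018237 , -0.00024761, -0.00230722, -0.00219663,
        0.00100109,  0.00125281]), 'joint_torque': array([ 4.79467475e-03, -5.97764039e+01,  1.61394093e+00, -2.81954849e+01,
        1.28657019e-02,  4.94382286e-03,  8.18118053e-06]), 'eef_pos': array([0.24317454, 0.62911052, 0.23043292]), 'tool_rot': array([-9.08193544e-05,  1.83361392e-01,  9.83045225e-01, -8.22461904e-04]), 'contact_force': array([-0.03958128, -0.26830818,  0.73191862]), 'torque': array([-0.01710537,  0.02958972, -0.03592828]), 'grasp_force': 0.0, 'gripper_width': 0.998159647268461}
```

View pics/scene0.png

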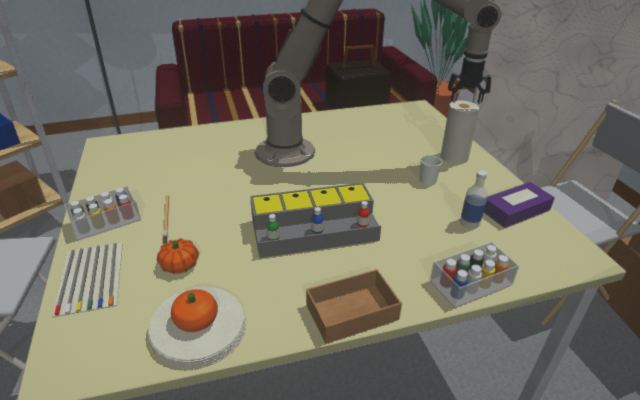

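View pics/top0.png

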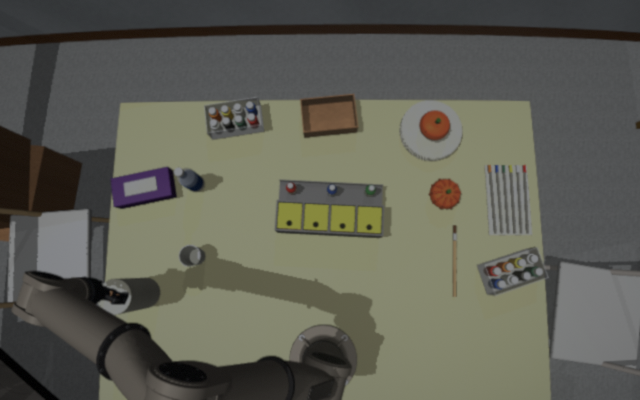

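The scene view shows the caddy mid-table, with yellow lids around (267,203) to (354,193). The top view has the dots near (290,222), (316,224), (343,225) and (371,226). The gripper stands over a grey cylinder at (130,295), so I'll lift it first.

```bash
cat > h.py <<'E'
import cv2,numpy as np
from station import bot
def cast(c,uv,z):
    h=c["pixels"].shape[0]; f=h/2/np.tan(np.radians(c["vertical_fov"]/2))
    K=np.array([[f,0,c["cx"]],[0,f,c["cy"]],[0,0,1.]]);T=np.array(c["world_from_camera"])
    p=cv2.undistortPoints(np.array(uv,float).reshape(-1,1,2),K,np.array(c["dist_coeffs"]))[:,0]
    d=np.c_[p,np.ones(len(p))]@T[:3,:3].T; o=T[:3,3]
    return o+d*((z-o[2])/d[:,2])[:,None]
def dots(c):
    hsv=cv2.cvtColor(c["pixels"],cv2.COLOR_RGB2HSV)
    y=cv2.inRange(hsv,(24,180,90),(36,255,255))
    n,l,s,ce=cv2.connectedComponentsWithStats(y)
    out=[]
    for i in range(1,n):
        if s[i,4]<200: continue
        x0,y0,w,h=s[i,:4]; m=(l==i).astype('uint8')
        cs,_=cv2.findContours(m,cv2.RETR_EXTERNAL,cv2.CHAIN_APPROX_NONE)
        hull=cv2.fillPoly(np.zeros_like(m),[cv2.convexHull(max(cs,key=len))],1)
        v=c["pixels"].max(2)
        k=(hull>0)&(v<70); 
        ys,xs=np.nonzero(k); out.append((ce[i],s[i,4],(xs.mean(),ys.mean()) if len(xs) else None,len(xs)))
    return out
E
python3 - <<'E'
from h import *
for n in("top","scene"):
    c=bot.read_camera(n)
    for ce,a,d,k in dots(c):
        print(n,ce.round(1),a,d,k, cast(c,[d],.0945).round(4) if d else'')
E
```

```text
scene [353.5 193.3] 337 (np.float64(351.5), np.float64(188.33333333333334)) 6 [[0.4601 0.1164 0.0945]]
scene [325.5 196.7] 359 (np.float64(323.2857142857143), np.float64(191.57142857142858)) 7 [[0.4543 0.0246 0.0945]]
scene [296.9 200.3] 372 (np.float64(295.125), np.float64(195.125)) 8 [[ 0.4504 -0.0653  0.0945]]
scene [267.6 203.9] 377 (np.float64(266.5), np.float64(198.5)) 8 [[ 0.4452 -0.1543  0.0945]]
```

Request:
jog_arm([
  {"z":-20,"fingers":0},
  {"z":-20,"fingers":0},
  {"z":-20,"fingers":0},
  {"z":-20,"fingers":0},
  {"fingers":0},
  {"fingers":0},
  {"fingers":0},
  {"fingers":0},
])

```text
invalid input
```

Request:
jog_arm([
  {"x":0,"y":0,"z":-20,"ax":0,"ay":0,"az":0,"fingers":0},
  {"x":0,"y":0,"z":-20,"ax":0,"ay":0,"az":0,"fingers":0},
  {"x":0,"y":0,"z":-20,"ax":0,"ay":0,"az":0,"fingers":0},
  {"x":0,"y":0,"z":-20,"ax":0,"ay":0,"az":0,"fingers":0},
  {"x":0,"y":0,"z":0,"ax":0,"ay":0,"az":0,"fingers":0},
  {"x":0,"y":0,"z":0,"ax":0,"ay":0,"az":0,"fingers":0},
  {"x":0,"y":0,"z":0,"ax":0,"ay":0,"az":0,"fingers":0},
  {"x":0,"y":0,"z":0,"ax":0,"ay":0,"az":0,"fingers":0},
], force=20)

```text
t: 1.0
eef_pos: [0.2431, 0.629, 0.3098]
tool_rot: [-0.0, 0.183, 0.983, -0.001]
contact_force: [0.4, 0.3, -0.2]
gripper_width: -0.001
grasp_force: 0.0
```

Run:
```python
from h import *
c=bot.read_camera("top")
px=c["pixels"]; hsv=cv2.cvtColor(px,cv2.COLOR_RGB2HSV); print(px[210,290],hsv[210,290],px[222,290])
hv=cv2.inRange(hsv,(22,180,60),(38,255,255)); hv=cv2.morphologyEx(hv,cv2.MORPH_OPEN,np.ones((3,3)))
n,l,s,ce=cv2.connectedComponentsWithStats(hv)
for i in range(1,n):
    if s[i,4]>200:
        x,y,w,h=s[i,:4]; sub=px[y+2:y+h-2,x+3:x+w-3].max(2).astype(float); wt=np.clip(np.median(sub)-30-sub,0,None)
        yy,xx=np.mgrid[y+2:y+h-2,x+3:x+w-3]; d=((xx*wt).sum()/wt.sum(),(yy*wt).sum()/wt.sum())
        print(s[i],np.round(d,1),cast(c,[d],.0945).round(4),cast(c,[ce[i]],.0945).round(4))
o=bot.get_obs(); print(o['t'],o['eef_pos'],o['tool_rot'],o['gripper_width'],o['contact_force'])
```

```text
[134 136  61] [ 31 141 136] [41 41 28]
1.05 [0.24316721 0.62916436 0.31007962] [-1.10585466e-04  1.83350171e-01  9.83047190e-01 -9.62012776e-04] -0.0014987035620988728 [0.00398944 0.86106099 0.23277281]
```

Run:
```python
from h import *
c=bot.read_camera("top")
px=c["pixels"]; hsv=cv2.cvtColor(px,cv2.COLOR_RGB2HSV); print(px[212,284:296],hsv[212,284:296].tolist())
for lo in(150,):
    hv=cv2.inRange(hsv,(20,lo,60),(40,255,255)); hv=cv2.morphologyEx(hv,cv2.MORPH_OPEN,np.ones((3,3)))
    n,l,s,ce=cv2.connectedComponentsWithStats(hv)
    for i in range(1,n):
      if s[i,4]>200:
        x,y,w,h=s[i,:4]; sub=px[y+2:y+h-2,x+3:x+w-3].max(2).astype(float); wt=np.clip(np.median(sub)-30-sub,0,None)
        yy,xx=np.mgrid[y+2:y+h-2,x+3:x+w-3]; d=((xx*wt).sum()/wt.sum(),(yy*wt).sum()/wt.sum())
        print(s[i],np.round(d,1),cast(c,[d],.0945).round(4),cast(c,[(x+w/2-.5,y+h/2-.5)],.0945).round(4))
```

```text
[[134 137  61]
 [134 136  61]
 [134 136  61]
 [134 136  61]
 [134 137  61]
 [134 137  61]
 [134 136  61]
 [133 136  60]
 [134 136  61]
 [134 136  61]
 [134 136  61]
 [135 136  61]] [[31, 141, 137], [31, 141, 136], [31, 141, 136], [31, 141, 136], [31, 141, 137], [31, 141, 137], [31, 141, 136], [31, 143, 136], [31, 141, 136], [31, 141, 136], [31, 141, 136], [30, 141, 136]]
```

Run:
```python
from h import *
c=bot.read_camera("top"); cv2.imwrite("pics/top1.png",c["pixels"][:,:,::-1])
```

```text
(no output)
```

View pics/top1.png

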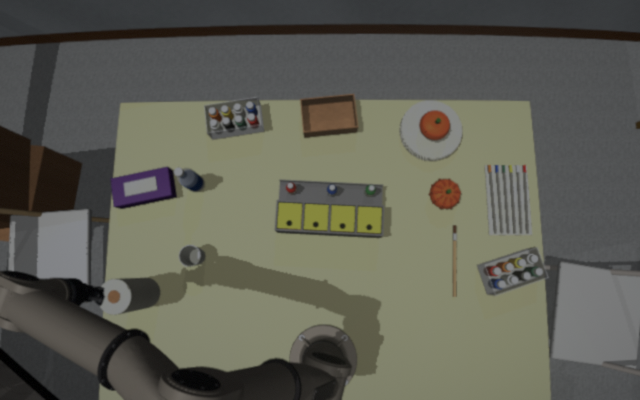

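The top picture is unchanged: lids in x 277–383, y 203–235, dots near y 223. They are just less saturated than my mask assumed.

Run:
```python
from h import *
c=bot.read_camera("top")
px=c["pixels"]; hsv=cv2.cvtColor(px,cv2.COLOR_RGB2HSV); print(hsv[250,300])
hv=cv2.inRange(hsv,(24,120,80),(38,255,255))
n,l,s,ce=cv2.connectedComponentsWithStats(hv); P=[]
for i in range(1,n):
      if s[i,4]>200:
        x,y,w,h=s[i,:4]; sub=px[y+3:y+h-3,x+4:x+w-4].max(2).astype(float); wt=np.clip(np.median(sub)-30-sub,0,None)
        yy,xx=np.mgrid[y+3:y+h-3,x+4:x+w-4]; d=((xx*wt).sum()/wt.sum(),(yy*wt).sum()/wt.sum())
        P.append(cast(c,[d],.0945)[0])
        print(s[i],np.round(d,1),P[-1].round(4))
P=np.array(P);P=P[np.argsort(-P[:,1])]; print(np.linalg.norm(np.diff(P,axis=0),axis=1)); v=P[-1]-P[0]; print(np.degrees(np.arctan2(v[0],-v[1])))
```

```text
[ 32  54 136]
[277 203  25  26 560] [288.8 222.7] [0.4641 0.1139 0.0945]
[304 204  24  26 559] [315.3 224.1] [0.4596 0.0245 0.0945]
[331 205  24  27 568] [342.1 225.5] [ 0.4546 -0.0657  0.0945]
[358 207  23  26 563] [368.7 226.8] [ 0.4502 -0.1552  0.0945]
[0.08952743 0.09036514 0.08962273]
-2.971015902267182
```

Adjacent dots come out 90 mm apart as specified, and the scene view agrees to about 5 mm. The caddy yaw is −3°. I'll turn the tool to match, then travel to lid 1.

Request:
jog_arm([
  {"x":0,"y":0,"z":0,"ax":0,"ay":0,"az":-6,"fingers":0},
  {"x":0,"y":0,"z":0,"ax":0,"ay":0,"az":-6,"fingers":0},
  {"x":0,"y":0,"z":0,"ax":0,"ay":0,"az":-6,"fingers":0},
  {"x":-18,"y":-36,"z":0,"ax":0,"ay":0,"az":0,"fingers":0},
  {"x":-18,"y":-36,"z":0,"ax":0,"ay":0,"az":0,"fingers":0},
  {"x":-18,"y":-36,"z":0,"ax":0,"ay":0,"az":0,"fingers":0},
  {"x":-18,"y":-36,"z":0,"ax":0,"ay":0,"az":0,"fingers":0},
  {"x":-18,"y":-36,"z":0,"ax":0,"ay":0,"az":0,"fingers":0},
], force=20)

```text
t: 2.0
eef_pos: [0.3239, 0.4434, 0.3113]
tool_rot: [0.0, 0.027, 1.0, 0.0]
contact_force: [0.3, 0.1, 0.0]
gripper_width: -0.003
grasp_force: 0.0
```

Request:
jog_arm([
  {"x":-19.5,"y":-40,"z":0,"ax":0,"ay":0,"az":0,"fingers":0},
  {"x":-19.5,"y":-40,"z":0,"ax":0,"ay":0,"az":0,"fingers":0},
  {"x":-19.5,"y":-40,"z":0,"ax":0,"ay":0,"az":0,"fingers":0},
  {"x":-19.5,"y":-40,"z":0,"ax":0,"ay":0,"az":0,"fingers":0},
  {"x":-19.5,"y":-40,"z":0,"ax":0,"ay":0,"az":0,"fingers":0},
  {"x":-19.5,"y":-40,"z":0,"ax":0,"ay":0,"az":0,"fingers":0},
  {"x":-19.5,"y":-40,"z":0,"ax":0,"ay":0,"az":0,"fingers":0},
  {"x":-19.5,"y":-40,"z":0,"ax":0,"ay":0,"az":0,"fingers":0},
], force=20)

```text
t: 2.8
eef_pos: [0.4621, 0.1152, 0.3116]
tool_rot: [0.0, 0.027, 1.0, 0.0]
contact_force: [0.6, 1.1, 0.0]
gripper_width: -0.002
grasp_force: 0.0
```

Request:
jog_arm([
  {"x":0,"y":0,"z":40,"ax":0,"ay":0,"az":0,"fingers":0},
  {"x":0,"y":0,"z":40,"ax":0,"ay":0,"az":0,"fingers":0},
  {"x":0,"y":0,"z":40,"ax":0,"ay":0,"az":0,"fingers":0},
  {"x":0,"y":0,"z":40,"ax":0,"ay":0,"az":0,"fingers":0},
  {"x":0,"y":0,"z":20,"ax":0,"ay":0,"az":0,"fingers":0},
  {"x":0,"y":0,"z":10,"ax":0,"ay":0,"az":0,"fingers":0},
  {"x":0,"y":0,"z":0,"ax":0,"ay":0,"az":0,"fingers":0},
  {"x":0,"y":0,"z":0,"ax":0,"ay":0,"az":0,"fingers":0},
], force=20)

```text
t: 3.6
eef_pos: [0.4625, 0.1172, 0.1222]
tool_rot: [0.001, 0.027, 1.0, 0.0]
contact_force: [-0.2, -0.2, -0.4]
gripper_width: 0.001
grasp_force: 0.0
```

Request:
jog_arm([
  {"x":0,"y":-1.5,"z":12,"ax":0,"ay":0,"az":0,"fingers":0},
  {"x":0,"y":0,"z":10,"ax":0,"ay":0,"az":0,"fingers":0},
  {"x":0,"y":0,"z":3,"ax":0,"ay":0,"az":0,"fingers":0},
  {"x":0,"y":0,"z":1.5,"ax":0,"ay":0,"az":0,"fingers":0},
  {"x":0,"y":0,"z":1,"ax":0,"ay":0,"az":0,"fingers":0},
  {"x":0,"y":0,"z":1,"ax":0,"ay":0,"az":0,"fingers":0},
  {"x":0,"y":0,"z":1,"ax":0,"ay":0,"az":0,"fingers":0},
  {"x":0,"y":0,"z":0,"ax":0,"ay":0,"az":0,"fingers":0},
], force=20)

```text
t: 4.4
eef_pos: [0.4616, 0.1155, 0.0918]
tool_rot: [0.0, 0.027, 1.0, 0.0]
contact_force: [-0.8, -0.7, -0.3]
gripper_width: 0.002
grasp_force: 0.1
```

Request:
jog_arm([
  {"x":0,"y":0,"z":0.7,"ax":0,"ay":0,"az":0,"fingers":0},
  {"x":0,"y":0,"z":0.7,"ax":0,"ay":0,"az":0,"fingers":0},
  {"x":0,"y":0,"z":0.6,"ax":0,"ay":0,"az":0,"fingers":0},
  {"x":0,"y":0,"z":0.5,"ax":0,"ay":0,"az":0,"fingers":0},
  {"x":0,"y":0,"z":0,"ax":0,"ay":0,"az":0,"fingers":0},
  {"x":0,"y":0,"z":0,"ax":0,"ay":0,"az":0,"fingers":0},
  {"x":0,"y":0,"z":0,"ax":0,"ay":0,"az":0,"fingers":0},
  {"x":0,"y":0,"z":0,"ax":0,"ay":0,"az":0,"fingers":0},
], force=20)

```text
t: 5.2
eef_pos: [0.4617, 0.1155, 0.0893]
tool_rot: [0.0, 0.027, 1.0, 0.0]
contact_force: [0.0, 0.6, 0.0]
gripper_width: -0.003
grasp_force: 0.2
```

Run:
```python
from h import *
c=bot.read_camera("scene"); p=c["pixels"][150:270,220:400]
cv2.imwrite("pics/s2.png",cv2.resize(p,None,fx=4,fy=4,interpolation=cv2.INTER_CUBIC)[:,:,::-1])
for _ in range(5):
    o=bot.get_obs(); print(o['t'],o['eef_pos'],o['contact_force'])
    bot.read_camera("top")
```

```text
5.25 [0.46170045 0.1155047  0.08933302] [-0.27516269  0.53375663  0.85414017]
5.3 [0.46165441 0.11549298 0.08931289] [ 0.78345636 -0.29826307  0.11998392]
5.35 [0.4616538  0.11549591 0.08930995] [ 0.2221478  -0.45541844 -0.17733019]
5.4 [0.46162272 0.11552159 0.08930524] [-0.20453264 -0.61308734  0.61825385]
5.45 [0.46158257 0.1154538  0.08929455] [0.19949176 0.50759872 0.93229536]
```

View pics/s2.png

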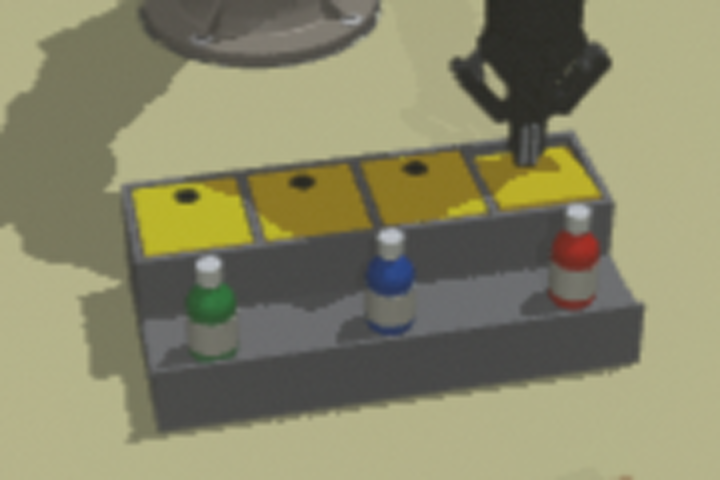

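The fingertips are on lid 1's dot, at about (528,160) in the 4x crop, with almost no force. I'll press a little further.

Request:
jog_arm([
  {"x":0,"y":0,"z":0.7,"ax":0,"ay":0,"az":0,"fingers":0},
  {"x":0,"y":0,"z":0.7,"ax":0,"ay":0,"az":0,"fingers":0},
  {"x":0,"y":0,"z":0.6,"ax":0,"ay":0,"az":0,"fingers":0},
  {"x":0,"y":0,"z":0.5,"ax":0,"ay":0,"az":0,"fingers":0},
  {"x":0,"y":0,"z":0.5,"ax":0,"ay":0,"az":0,"fingers":0},
  {"x":0,"y":0,"z":0,"ax":0,"ay":0,"az":0,"fingers":0},
  {"x":0,"y":0,"z":0,"ax":0,"ay":0,"az":0,"fingers":0},
  {"x":0,"y":0,"z":0,"ax":0,"ay":0,"az":0,"fingers":0},
], force=20)

```text
t: 6.3
eef_pos: [0.4614, 0.1154, 0.0862]
tool_rot: [-0.0, 0.027, 1.0, -0.0]
contact_force: [-0.7, -0.9, 1.5]
gripper_width: -0.005
grasp_force: 0.4
```

Lid 1 has sunk 8 mm at about 1.5 N. I'll go on, watching the force.

Request:
jog_arm([
  {"x":0,"y":0,"z":1,"ax":0,"ay":0,"az":0,"fingers":0},
  {"x":0,"y":0,"z":1,"ax":0,"ay":0,"az":0,"fingers":0},
  {"x":0,"y":0,"z":1,"ax":0,"ay":0,"az":0,"fingers":0},
  {"x":0,"y":0,"z":1,"ax":0,"ay":0,"az":0,"fingers":0},
  {"x":0,"y":0,"z":1,"ax":0,"ay":0,"az":0,"fingers":0},
  {"x":0,"y":0,"z":0,"ax":0,"ay":0,"az":0,"fingers":0},
  {"x":0,"y":0,"z":0,"ax":0,"ay":0,"az":0,"fingers":0},
  {"x":0,"y":0,"z":0,"ax":0,"ay":0,"az":0,"fingers":0},
], force=20)

```text
t: 7.1
eef_pos: [0.4611, 0.1153, 0.0811]
tool_rot: [-0.0, 0.027, 1.0, -0.0]
contact_force: [-0.0, 0.0, -0.9]
gripper_width: 0.0
grasp_force: 0.0
```

Run:
```python
from h import *
c=bot.read_camera("scene"); p=c["pixels"][165:215,300:380]
cv2.imwrite("pics/s3.png",cv2.resize(p,None,fx=9,fy=9,interpolation=cv2.INTER_CUBIC)[:,:,::-1])
F=[]
for _ in range(6):
    bot.read_camera("top"); F.append(bot.get_obs()['contact_force'])
print(np.mean(F,0))
```

```text
[-0.04229153  0.02579364 -0.04400423]
```

View pics/s3.png

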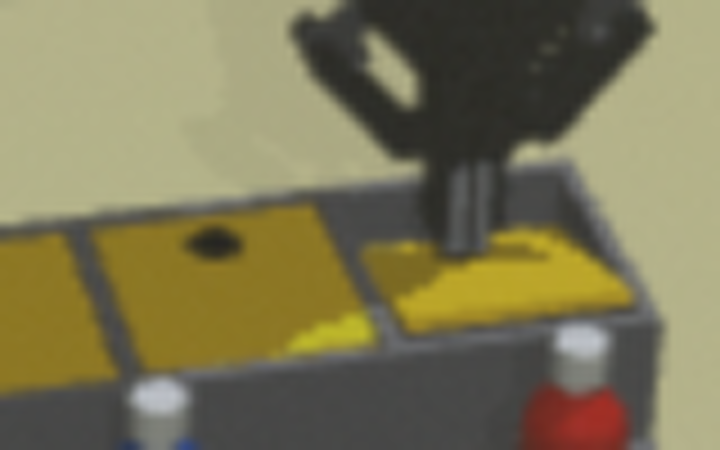

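Lid 1 has clearly tipped: in the 9x crop its near end, around (450,240), lies below the rim. It is the free lid, so I'll push it down along its arc.

Request:
jog_arm([
  {"x":-0.7,"y":0,"z":4,"ax":0,"ay":0,"az":0,"fingers":0},
  {"x":-0.7,"y":0,"z":4,"ax":0,"ay":0,"az":0,"fingers":0},
  {"x":-0.7,"y":0,"z":3,"ax":0,"ay":0,"az":0,"fingers":0},
  {"x":-2,"y":0,"z":2.5,"ax":0,"ay":0,"az":0,"fingers":0},
  {"x":-2,"y":0,"z":2.5,"ax":0,"ay":0,"az":0,"fingers":0},
  {"x":-2,"y":0,"z":2,"ax":0,"ay":0,"az":0,"fingers":0},
  {"x":-2,"y":0,"z":2,"ax":0,"ay":0,"az":0,"fingers":0},
  {"x":0,"y":0,"z":0,"ax":0,"ay":0,"az":0,"fingers":0},
], force=20)

```text
t: 8.25
eef_pos: [0.4715, 0.1147, 0.0609]
tool_rot: [-0.0, 0.027, 1.0, -0.0]
contact_force: [-0.4, 0.0, 0.1]
gripper_width: -0.001
grasp_force: 0.3
```

Request:
jog_arm([
  {"x":-2.5,"y":0,"z":2,"ax":0,"ay":0,"az":0,"fingers":0},
  {"x":-2.5,"y":0,"z":2,"ax":0,"ay":0,"az":0,"fingers":0},
  {"x":-2.5,"y":0,"z":2,"ax":0,"ay":0,"az":0,"fingers":0},
  {"x":-2.5,"y":0,"z":1,"ax":0,"ay":0,"az":0,"fingers":0},
  {"x":-2,"y":0,"z":1,"ax":0,"ay":0,"az":0,"fingers":0},
  {"x":0,"y":0,"z":0,"ax":0,"ay":0,"az":0,"fingers":0},
  {"x":0,"y":0,"z":0,"ax":0,"ay":0,"az":0,"fingers":0},
  {"x":0,"y":0,"z":0,"ax":0,"ay":0,"az":0,"fingers":0},
], force=20)

```text
t: 9.05
eef_pos: [0.4842, 0.1143, 0.0535]
tool_rot: [0.001, 0.027, 1.0, 0.0]
contact_force: [-0.5, -0.3, 0.2]
gripper_width: -0.002
grasp_force: 0.2
```

Request:
jog_arm([
  {"x":5,"y":0,"z":0,"ax":0,"ay":0,"az":0,"fingers":0},
  {"x":5,"y":0,"z":-5,"ax":0,"ay":0,"az":0,"fingers":0},
  {"x":5,"y":0,"z":-15,"ax":0,"ay":0,"az":0,"fingers":0},
  {"x":0,"y":0,"z":-30,"ax":0,"ay":0,"az":0,"fingers":0},
  {"x":0,"y":0,"z":-40,"ax":0,"ay":0,"az":0,"fingers":0},
  {"x":0,"y":40,"z":-40,"ax":0,"ay":0,"az":0,"fingers":0},
  {"x":0,"y":40,"z":-30,"ax":0,"ay":0,"az":0,"fingers":0},
  {"x":0,"y":40,"z":0,"ax":0,"ay":0,"az":0,"fingers":0},
], force=20)

```text
t: 9.85
eef_pos: [0.4772, 0.2326, 0.2139]
tool_rot: [0.004, 0.028, 1.0, 0.003]
contact_force: [1.6, 0.3, -0.4]
gripper_width: 0.003
grasp_force: 0.0
```

Run:
```python
from h import *
p=bot.read_camera("scene")["pixels"][150:270,220:400]; cv2.imwrite("pics/s4.png",cv2.resize(p,None,fx=4,fy=4,interpolation=cv2.INTER_CUBIC)[:,:,::-1])
```

```text
(no output)
```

View pics/s4.png

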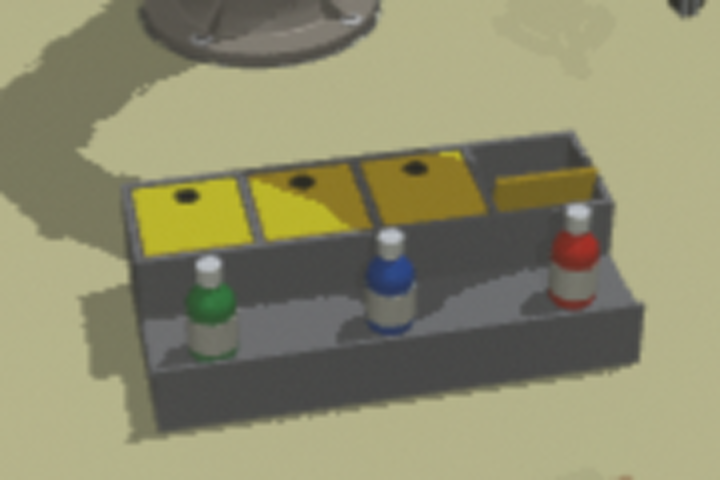

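In the 4x crop lid 1 hangs steeply: only its raised far end shows, at about (545,187). The other three lids are flush, and the paints stand where they did.

```bash
python3 -c "
from station import bot
print(bot.hand_in())"
```

```text
the job is handed in; nothing more can be done
None
```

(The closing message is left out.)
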